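Lay the isolator box down on the cradle

ROBOT

A 7-joint arm with a two-finger parallel gripper is mounted at the origin on the work surface. World frame = base frame: x ahead of the robot, y to its left, z up, the work surface at z = 0. Lengths are in mm, angles in rad, forces in N, time in s.
With the tool pointing down it reaches from about 400 to 850 mm from the base axis. Payload 10.4 kg.
Tool frame: the origin (TCP) lies on the centre line of the jaws, within the pads' length; the fingertips stand ctrl.tip_reach ahead of it and the grasp point (between the pads) lies 5 mm behind it (ctrl.tip_reach is the distance from the TCP to the fingertips, in mm); z points along the fingers, y is the line along which they close (so a half turn about z gives the same grasp; the last joint's range is limited). The gripper opens to 87 mm and grips with 3 to 60 N. Pads are 19 mm wide; open, the fingers measure 117 mm over their backs; the gripper's body (75 mm by 190 mm) begins 51 mm behind the grasp point.
Start: joints at [1.236, 0.332, -0.065, 1.46, 0.022, 1.35, -0.088], TCP at [191.754, -594.879, 236.576] pointing down, gripper open.
Joint ranges: [-2.6, 2.6], [-0.5, 2.12], [-1.47, 1.34], [0.16, 2.42], [-1.27, 4.41], [0.06, 2.06], [-2.6, 2.6]. Speed limits (rad/s): [2.22, 2.22, 2.79, 2.79, 3.14, 3.14, 3.14].

INTERFACE

Orientations are given as a unit quaternion [x, y, z, w].
In Python, from plant import ctrl, viewer, order, nets gives the robot as it stands. The module is installed in compiled form; this text tells all that it offers.
- The arm moves only by the shell command python3 -m jog 'ROWS'. ROWS is JSON, a list of rows, each a list of 3 entries, a list of its own where there are three numbers: the shift along the tool's x, y, z in mm, then the turn, a rotation vector about the tool's x, y, z in degrees, then the closure, from 0 (fully open) to 1 (shut). In form: [[[x, y, z], [rx, ry, rz], grip], ...]. A call has exactly 5 rows; each row shifts and turns the commanded pose from where the row before left it, along the tool's axes as they then stand; what a row does not reach is not made up. A row lasts 1/8 s, in which the tool goes at most 62.5 mm and 10.7 degrees, less where a joint would pass 70% of its speed; a pose out of reach is approached as far as the arm can. A call with a gripper value outside its range is refused whole. The fingers move at their own pace and stop on an object; the grip force is fixed at half the most. Time passes only in rows, so rows that do not move let the fingers close, or fill a call up. It gives the time, the measured TCP pose, the force, the opening and the grip force at its end, in the units of the state.
- ctrl.observe(): the state, without advancing time (a new reading comes with each control period).
- viewer.camera(name): name is "scene" or "side" or "wrist"; returns (picture, depth): 480x640x3 uint8, blue, green, red; 480x640 float32, mm along the optical axis (not along the pixel's ray), 0 where there is no reading.
- viewer.camera_info(name): a dict with "intrinsics" (3x3 intrinsics, pixels), "cam_to_world" (4x4, takes a point from camera to world coordinates). Camera axes: x right, y down, z forward; pixel columns grow to the right and rows downward; lengths in mm; the calibration is good to about 2 mm. The wrist camera is an equidistant fisheye: a pixel r from the principal point sees the ray r / f radians off the axis. A picture is of the moment at which its call begins: read the wrist's pose just before it. camera_info takes no time and is no camera call; for the wrist camera it gives the pose at the moment of the call.
- order.job_done(): hands the job in; it is judged then, once.
Trained networks look in the newest picture that a camera, given by its name, has taken for a name from the list of things; names that differ only in an ending like _2 or _b are one class to them, and where a whole thing is asked for, a point or a joint stands for the part that bears it (a point fixed in the world has none). Each returns a list of dicts, best first, with "confidence" (0 to 1); they miss things now and then, are a little off and sometimes report something else, mostly with a low value. They report only what shows in the picture. A call takes as long as a camera call. They do not tell look-alikes from the thing itself.
- nets.outline_of(camera, query): "pixels" (480x640 bool, what is visible of it) and "box" ([left, top, right, bottom] in pixels, round what is visible of it).
The state is a dict: "t": time; "joints": joint angles; "joint_velocities": joint speeds; "tau": joint torques, N m; "ee_pos": TCP position; "tcp_rot": TCP orientation; "wrist_force": force on the tool from outside, world axes, zero at the start; "ft_torque": the same for the moment, N m; "gripper_width": finger opening in mm; "grasp_force": force on a finger pad.
Only numpy, scipy, OpenCV 4.12 (cv2) and the standard library are available. Lean on these libraries where they do the work, as an engineer would, in place of code of your own. Each camera call takes 0.05 s, during which the arm holds its last target. There are 200 camera calls.

TASK

Using only the fingertips or the outside of the fingers, never gripping or lifting anything, slide the isolator box upright along the cradle's board until the foot of its back is square up against the stop batten, then tip it over the stop and ease it down gently so that it comes to rest lying flat on its back across both battens, cover up. Do not let it drop, do not press hard on it, leave the other things on the bench where they are, and finish clear of everything.

Things in the scene. Friction and masses are not known exactly. Their poses are not given: they have to be found in the camera images.
- cradle: Wooden tilt-down cradle fixed to the bench, at a new place and heading each time: a flat dark board 265 x 170, 12 thick, from x = -170 to +95 of its origin and 85 mm to either side in y, with two parallel black-topped battens 22 wide along its full y, tops 24 above the bench (12 above the board). Origin on the bench surface, z up, +x the way the box is laid down.
- stop (a point): stop batten (cradle x -45 to -23): middle of the upper edge of its face that looks at the standing box (cradle x = -45, 24 above the bench). Its axes are the cradle's. The box starts on the -x side of it.
- rest (a point): rest batten (cradle x 45 to 67): middle of its top (cradle x = 56, 24 above the bench).
- box: Plastic box standing on end, 60 deep (x) x 110 wide (y) x 180 high (z), 0.55 to 0.85 kg, centre of mass near the middle. Origin at the centre of its underside as it stands; z to the gland end; +x out of the plain grey back (towards the stop), -x out of the white cover, where a yellow plate and red knob stand out up to 30 mm, 62 to 118 above the foot. Loose; friction on the board about 0.6.
- foot (a point): middle of the lower edge of the box's back (box x = 30, z = 0). It starts 15 to 40 mm short of the stop, up to 7 degrees out of square. Held there, the box turns over the stop's upper edge, balances at about 21 degrees of tilt and then falls on unless held back. Lying in place, its underside end stands upright 12 to 50 mm behind the stop's face (it creeps back a little on the way down).
- gland: Black plastic cable gland standing out from the middle of the box's top end, rigidly part of the box: 28 across for the first 30 mm, then 23 across to its end at 36 mm. Origin at its root (box 0, 0, 180), z along it. Lying down, its underside is about 40 above the bench, so a fingertip fits under it.
- screwdriver: red-handled screwdriver lying on the bench beside the cradle, 200 long, 26 thick; origin under its middle. Bystander; leave it alone.
- tape: roll of blue insulating tape lying flat, 68 across, 19 high; origin under its centre. Bystander; leave it alone.
- spray: spray can with a yellow label and bare metal ends standing upright, 52 across, 170 high; origin under its centre. Bystander; leave it alone.
- plug: white and blue industrial plug lying on its side, 120 long, 58 high; origin under its middle. Bystander; leave it alone.
- tester: red voltage tester with a steel probe lying flat, 165 long, 30 wide, 20 high; origin under its middle. Bystander; leave it alone.
- capacitor: aluminium motor capacitor standing upright, 44 across, 98 high; origin under its centre. Bystander; leave it alone.
- tray: shallow green plastic screw tray, 100 x 140, 30 high; origin under its centre. Bystander; leave it alone.
Not all that is in view belongs to the job. What is meant by the box is not blue or turquoise, and is the larger of those in its own colour.

How it is judged:
By the outcome, as a careful person would: the job done as asked, in the order asked, and still so for the second after the job is handed in, with the robot touching nothing.
It also fails if it takes over 72 s, if anything falls off the work surface, if the arm or the gripper's body presses on something with over 40 N, if the wrist force passes 120 N, or if a joint passes its speed limit or range.

## Working session

There is one attempt and no reset: what is moved stays moved. The work goes in short steps, Python scripts to look and compute and a shell command to move; the robot and the scene stay as the last step left them, time stands still between calls to the robot, and variables do not carry over. Pictures are saved under pics/ and viewed, at most 10 in all, crops included, and the job is handed in when it is done.

```bash
mkdir -p pics; cat > h.py <<'E'
import numpy as np, cv2
from plant import ctrl, viewer, order, nets
def cloud(name):
    im,d=viewer.camera(name); i=viewer.camera_info(name)
    K=np.array(i["intrinsics"]);T=np.array(i["cam_to_world"])
    v,u=np.mgrid[:480,:640]
    P=np.stack([(u-K[0,2])/K[0,0]*d,(v-K[1,2])/K[1,1]*d,d],-1)@T[:3,:3].T+T[:3,3]
    P[d==0]=np.nan
    return im,P
E
python3 - <<'E'
from h import *
a,_=cloud("scene");b,_=cloud("side")
cv2.imwrite("pics/a.png",a);cv2.imwrite("pics/b.png",b)
print(ctrl.tip_reach,ctrl.observe())
for c in("scene","side"):
    for q in("box","gland","cradle","stop"):
        for r in nets.outline_of(c,q)[:3]: print(c,q,r["confidence"],r["box"])
E
```

```text
14.0 {'t': 0.1, 'joints': array([ 1.23641735,  0.33278783, -0.06470537,  1.46084425,  0.02159638,
        1.3499122 , -0.08849412]), 'joint_velocities': array([-1.42646646e-03, -1.75726928e-03, -7.18948118e-04,  3.09399372e-04,
        1.68879720e-03,  3.14619059e-04, -3.13926591e-06]), 'tau': array([ 4.87048055e-04, -6.24542499e+01,  2.36911996e-02, -3.90719926e+01,
       -6.16236334e-02,  3.66373127e-02,  1.03878431e-04]), 'ee_pos': array([ 191.6211576 , -594.55590809,  235.85276768]), 'tcp_rot': array([ 9.87871367e-01,  1.55273204e-01, -1.23171501e-04, -6.15981175e-04]), 'wrist_force': array([-1.14956726, -0.45175032,  0.5657575 ]), 'ft_torque': array([ 0.06040491, -0.02045333,  0.00170208]), 'grasp_force': 0.0, 'gripper_width': 86.86738310204873}
scene box 0.96 [264.1, 160.1, 288.3, 213.5]
scene box 0.85 [398.7, 176.2, 447.2, 245.7]
scene box 0.81 [236.1, 311.5, 272.9, 367.5]
scene gland 0.7 [415.5, 174.1, 431.4, 188.9]
scene gland 0.66 [276.1, 161.9, 280.5, 172.4]
scene gland 0.62 [284.8, 201.8, 301.0, 221.5]
scene cradle 0.82 [261.0, 241.3, 372.6, 298.1]
scene cradle 0.36 [184.9, 269.4, 227.0, 304.4]
scene stop 0.62 [261.1, 237.6, 373.1, 299.6]
side box 0.89 [406.4, 270.2, 467.8, 374.3]
side box 0.82 [407.8, 181.4, 443.2, 241.7]
side box 0.78 [221.2, 202.9, 260.1, 255.1]
side gland 0.66 [440.3, 275.5, 459.5, 292.4]
side gland 0.5 [420.9, 179.7, 431.9, 195.4]
side gland 0.48 [342.8, 177.5, 358.1, 197.5]
side cradle 0.97 [312.1, 234.6, 388.5, 311.4]
side stop 0.75 [313.6, 234.5, 387.4, 310.8]
```

View pics/a.png

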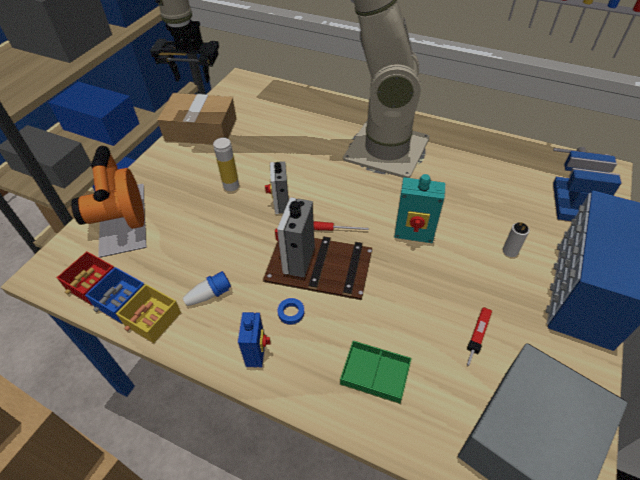

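View pics/b.png

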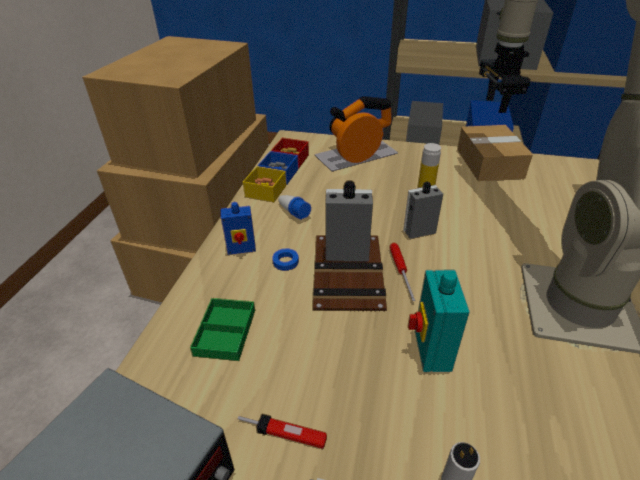

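The grey box on the cradle shows at scene (297,238) and side (349,227), back towards the side camera. The battens are at scene (318,262) and (352,267). The smaller grey box at scene (279,187) is a look-alike.

```bash
cat >> h.py <<'E'
def cradle():
    Q=[]
    for n,bx in(("scene",(255,230,380,305)),("side",(305,225,395,318))):
        im,P=cloud(n);l,t,r,b=bx
        Q.append((P[t:b,l:r].reshape(-1,3),im[t:b,l:r].reshape(-1,3).astype(int)))
    return Q
def R2(a): return np.array([[np.cos(a),-np.sin(a)],[np.sin(a),np.cos(a)]])
E
python3 - <<'E'
from h import *
for n,(P,c) in zip(("scene","side"),cradle()):
    z=P[:,2]; 
    dark=(c.sum(1)<260)
    m=(z>5)&(z<32)&dark
    print(n,m.sum()); B=P[m]
    (cx,cy),(w,h),a=cv2.minAreaRect(B[:,:2].astype(np.float32)); print("board rect",cx,cy,w,h,a)
    # batten tops
    k=(z>18)&(z<30)&(c.sum(1)<130); print("batten n",k.sum(),P[k].mean(0))
    np.save(n+"_P.npy",P);np.save(n+"_c.npy",c)
    g=(z>45)&(z<240); G=P[g]; print("box",g.sum(),np.nanmin(G,0),np.nanmax(G,0),)
    g=(z>50)&(z<170);(cx,cy),(w,h),a=cv2.minAreaRect(P[g][:,:2].astype(np.float32)); print("boxrect",cx,cy,w,h,a)
    print("z hist",np.histogram(z[(z>-5)&(z<40)],bins=np.arange(-5,40,3)))
E
```

```text
scene 3915
board rect 551.6965942382812 -1.9675140380859375 271.47637939453125 262.5191955566406 11.557311058044434
batten n 781 [537.3243699   43.00470286  24.00773049]
box 1227 [ 499.11284162 -115.24118265   45.31975498] [614.36644009 -17.96045359 194.03374405]
boxrect 568.0481567382812 -47.401580810546875 92.7818603515625 104.02593231201172 40.264930725097656
z hist (array([ 503, 1983, 1224,  190,  434, 1532,  897,  167,  216,  525,  269,
         41,   22,   23]), array([-5, -2,  1,  4,  7, 10, 13, 16, 19, 22, 25, 28, 31, 34, 37]))
side 4163
board rect 523.0648193359375 -4.6857757568359375 206.05165100097656 266.0958557128906 11.291810989379883
batten n 966 [530.61809003  48.68939709  23.30285948]
box 1196 [496.05136662 -43.09583228  45.01088243] [604.23547941 -13.77806823 128.80844344]
boxrect 549.3629760742188 -27.652769088745117 110.23729705810547 10.49991512298584 10.754633903503418
z hist (array([ 341, 1828,  483,   80,  405, 1799,  501,  187,  308,  802,  176,
         36,   47,   31]), array([-5, -2,  1,  4,  7, 10, 13, 16, 19, 22, 25, 28, 31, 34, 37]))
```

```bash
python3 - <<'E'
from h import *
from scipy.optimize import minimize
def fit(B,a0):
    # two bands, 90 apart
    def cost(p):
        x=B[:,:2]@np.array([np.cos(p[0]),np.sin(p[0])])-p[1]
        e=np.minimum(abs(x+34),abs(x-56)); return np.mean(np.minimum(e,25)**2)
    best=min((minimize(cost,[a0+da,s],method="Nelder-Mead") for da in(-.05,0,.05) for s in range(-80,0,10)),key=lambda r:r.fun)
    return best.x,best.fun**.5
for n in("scene","side"):
    P=np.load(n+"_P.npy");c=np.load(n+"_c.npy");z=P[:,2]
    k=(z>18)&(z<30)&(c.sum(1)<130)
    p,e=fit(P[k],np.radians(101)); print(n,k.sum(),"heading",np.degrees(p[0]),"xoff",p[1],e)
    A=R2(p[0]); m=(z>6)&(z<30)&(c.sum(1)<260); q=P[m][:,:2]@A
    print(" board x pct",np.percentile(q[:,0]-p[1],[0,1,99,100])," y",np.percentile(q[:,1],[0,1,50,99,100]))
im,S=cloud("side"); S0=S
r=nets.outline_of("side","box")
for q in r:
    l,t,rr,b=q["box"]; P=S[q["pixels"]]; P=P[(P[:,2]>50)]; print(q["confidence"],q["box"],np.nanmedian(P,0))
l,t,rr,b=325,180,376,268
P=S[t:b,l:rr].reshape(-1,3);P=P[(P[:,2]>50)&(P[:,2]<230)&(P[:,1]<30)&(P[:,1]>-120)]
F=P[(P[:,2]<180)]; 
# plane fit of the back
w=F
for _ in range(6):
    C=w.mean(0);u,s,v=np.linalg.svd(w-C,full_matrices=False);nn=v[2]*np.sign(v[2,1]);d=(F-C)@nn;w=F[abs(d)<5]
print("back",C,nn,"yaw",np.degrees(np.arctan2(nn[1],nn[0])),len(w),"zmax",P[:,2].max())
yy=w[:,:2]@np.array([-nn[1],nn[0]])/np.hypot(*nn[:2]); print("ext",np.percentile(yy,[0,1,99,100]))
G=P[P[:,2]>196]; print("gland",len(G),np.median(G,0) if len(G) else 0, np.max(G,0) if len(G) else 0)
im,S=cloud("scene");P=S[190:285,270:320].reshape(-1,3);P=P[(P[:,2]>188)&(P[:,2]<198)]; print("top",len(P),cv2.minAreaRect(P[:,:2].astype(np.float32)))
P=S[190:285,270:320].reshape(-1,3);P=P[(P[:,2]>205)&(P[:,2]<240)];print("gl",P.mean(0),P.min(0),P.max(0))
E
```

```text
scene 781 heading 101.46018970193313 xoff -74.40438950641136 7.2638298010491775
 board x pct [-168.29685397 -164.89008864   92.22097864   94.19873784]  y [-676.12704543 -615.43134036 -551.20193841 -446.45355693 -404.55519778]
side 966 heading 102.00077332473107 xoff -77.90791892937753 7.54036213851743
 board x pct [-169.64858347 -153.04458829   95.12350129   96.65487239]  y [-613.99919693 -612.39610293 -528.0676737  -413.44849098 -406.60113659]
0.9 [221.5, 201.3, 255.9, 254.4] [829.74651372 -16.05902723 100.95508421]
0.66 [407.5, 184.3, 443.6, 239.8] [ 376.88547278 -188.07472096  106.44448047]
0.62 [321.9, 179.3, 373.5, 263.0] [550.43400561 -29.93539223 148.21120709]
0.61 [409.2, 271.3, 470.4, 374.9] [332.71737901 232.41865394 150.38280568]
back [549.81138977 -26.97069087 117.34852256] [-1.79101245e-01  9.83830602e-01 -3.00548059e-04] yaw 100.31741469839382 1963 zmax 229.14606019043913
ext [-590.71346865 -590.24211528 -482.05285521 -480.78638287]
gland 190 [553.36676849 -47.19798933 216.03722353] [567.70297976 -39.328848   229.14606019]
top 662 ((555.221923828125, -57.22696304321289), (112.14785766601562, 60.20750045776367), 10.060152053833008)
gl [558.24177929 -54.89349036 221.13006115] [542.56172836 -73.50167306 206.06955156] [568.65998165 -42.97597551 231.83979815]
```

```bash
cat >> h.py <<'E'
from scipy.spatial.transform import Rotation as Ro
H=np.radians(101.7); cx=np.array([np.cos(H),np.sin(H),0]); cy=np.array([-np.sin(H),np.cos(H),0]); ez=np.array([0,0,1.])
def pose(phi,kind):
    """phi: degrees below horizontal. push: pointing +cx, x up. cage: y along -cx, pointing -cx/down"""
    p=np.radians(phi)
    if kind=="push": z=np.cos(p)*cx-np.sin(p)*ez; y=-cy
    else: z=-np.cos(p)*cx-np.sin(p)*ez; y=np.cross(z,cy)*-1; y=y if y@cx<0 else -y
    return Ro.from_matrix(np.stack([np.cross(y,z),y,z],1))
def plan(tgt,R,n=None,start=None):
    o=ctrl.observe() if start is None else start
    p,q=np.array(o["ee_pos"]),Ro.from_quat(o["tcp_rot"])
    rv=(q.inv()*R).as_rotvec(degrees=True); d=np.asarray(tgt)-p
    k=n or int(max(np.ceil(np.linalg.norm(d)/55),np.ceil(np.linalg.norm(rv)/10),1))
    rows=[]
    for i in range(k):
        qi=q*Ro.from_rotvec(rv*i/k,degrees=True)
        rows.append([[round(float(a)) if k>0 else 0 for a in qi.inv().apply(d/k)],[round(float(a),1) for a in rv/k]])
    print(k,*rows,sep="\n")
    return dict(ee_pos=np.asarray(tgt),tcp_rot=R.as_quat())
E
python3 - <<'E'
from h import *
im,P=cloud("scene")
for q in("spray","plug","screwdriver","tape","capacitor"):
    r=nets.outline_of("scene",q)
    for k in r[:1]: print(q,k["confidence"],k["box"],np.round(np.nanmedian(P[k["pixels"]],0)))
# waypoint above/behind the box, tool tilted phi=33
C=np.array([549.8,-27,0]); cover=C-60*cx
print("cover",cover)
R=pose(33,"push"); M=R.as_matrix()
corner=cover-20*cx+40*ez     # front upper corner of fingertips 20 mm short
tcp=corner-M[:,2]*14-M[:,0]*9.5; print("push tcp",tcp)
up=tcp-110*cx+150*ez; print(up)
s=plan(up,R)
E
```

```text
spray 0.97 [216.2, 138.2, 240.6, 192.4] [ 386. -375.  106.]
plug 0.89 [184.8, 273.4, 227.2, 303.8] [ 748. -213.   43.]
screwdriver 0.51 [311.9, 222.3, 360.4, 230.8] [422. -46.  22.]
tape 0.57 [276.4, 295.6, 304.8, 324.5] [707.  -5.  18.]
capacitor 0.98 [502.3, 223.5, 526.1, 259.2] [298. 453.  68.]
cover [561.96723772 -85.75336864   0.        ]
push tcp [ 569.45322377 -121.90182794   39.65757609]
[ 591.75982625 -229.61633711  189.65757609]
10
[[49, -22, 5], [4.1, 4.6, -7.6]]
[[51, -15, 10], [4.1, 4.6, -7.6]]
[[52, -7, 15], [4.1, 4.6, -7.6]]
[[51, 1, 19], [4.1, 4.6, -7.6]]
[[48, 9, 23], [4.1, 4.6, -7.6]]
[[45, 17, 26], [4.1, 4.6, -7.6]]
[[40, 24, 28], [4.1, 4.6, -7.6]]
[[34, 31, 29], [4.1, 4.6, -7.6]]
[[27, 37, 29], [4.1, 4.6, -7.6]]
[[19, 43, 28], [4.1, 4.6, -7.6]]
```

```bash
python3 -m jog '[[[0,0,-35],[0,0,0],0.5],[[0,0,-35],[0,0,0],0.5],[[0,0,-35],[0,0,0],0.5],[[40,-20,0],[0,0,-8],0.5],[[40,-20,0],[0,0,-8],0.5]]'
python3 - <<'E'
from h import *
print(ctrl.observe()["joints"])
R=pose(33,"push")
s=plan([591,-230,300],R,10)
E
```

```text
t: 1.68
ee_pos: [251.8, -527.5, 341.7]
tcp_rot: [0.956, 0.293, 0.0, 0.0]
wrist_force: [0.4, 0.8, 0.7]
gripper_width: 47.0
grasp_force: 0.0
[ 1.16430623  0.21467333 -0.14158925  1.39127137  0.02991548  1.53705071
  0.04914644]
10
[[45, -6, 4], [3.4, 5.0, -6.2]]
[[45, 0, 8], [3.4, 5.0, -6.2]]
[[43, 5, 12], [3.4, 5.0, -6.2]]
[[41, 10, 15], [3.4, 5.0, -6.2]]
[[39, 16, 18], [3.4, 5.0, -6.2]]
[[35, 21, 20], [3.4, 5.0, -6.2]]
[[31, 25, 22], [3.4, 5.0, -6.2]]
[[26, 30, 23], [3.4, 5.0, -6.2]]
[[20, 34, 23], [3.4, 5.0, -6.2]]
[[15, 37, 22], [3.4, 5.0, -6.2]]
```

```bash
python3 -m jog '[[[45,-6,4],[3.4,5,-6.2],0.5],[[45,0,8],[3.4,5,-6.2],0.5],[[43,5,12],[3.4,5,-6.2],0.5],[[41,10,15],[3.4,5,-6.2],0.5],[[39,16,18],[3.4,5,-6.2],0.5]]'
python3 -m jog '[[[35,21,20],[3.4,5,-6.2],0.5],[[31,25,22],[3.4,5,-6.2],0.5],[[26,30,23],[3.4,5,-6.2],0.5],[[20,34,23],[3.4,5,-6.2],0.5],[[15,37,22],[3.4,5,-6.2],0.5]]'
python3 - <<'E'
from h import *
o=ctrl.observe();print(o["joints"]);print(Ro.from_quat(o["tcp_rot"]).as_matrix().round(2))
R=pose(33,"push")
s=plan([591,-230,300],R)
E
```

```text
t: 2.3
ee_pos: [422.1, -379.4, 321.5]
tcp_rot: [0.811, 0.524, 0.163, -0.201]
wrist_force: [0.2, 0.1, 0.4]
gripper_width: 43.2
grasp_force: 0.0
t: 2.92
ee_pos: [592.7, -229.2, 299.7]
tcp_rot: [0.552, 0.682, 0.301, -0.374]
wrist_force: [1.1, 0.9, -0.6]
gripper_width: 43.5
grasp_force: 0.0
[ 0.84738796  0.91861901 -0.57367094  0.8238669  -0.4126197   2.05480954
  0.45489904]
[[-0.11  0.98 -0.18]
 [ 0.53  0.21  0.82]
 [ 0.84 -0.   -0.54]]
1
[[0, -2, 0], [-0.4, -0.3, 0.1]]
```

```bash
python3 - <<'E'
from h import *
im,P=cloud("scene")
k=nets.outline_of("scene","plug")[0]; Q=P[k["pixels"]]; Q=Q[(Q[:,2]>8)&(Q[:,2]<70)]
print(np.percentile(Q,[1,50,99],axis=0).round())
print(cv2.boxPoints(cv2.minAreaRect(Q[:,:2].astype(np.float32))).round())
L=(Q-[591,-230,0])@np.stack([cx,cy],1); print(np.percentile(L,[1,99],axis=0).round())
R=pose(33,"push"); s=plan([593,-230,150],R,3); plan([569.5,-122,40],R,4,s)
E
```

```text
[[ 702. -260.   12.]
 [ 749. -214.   42.]
 [ 796. -176.   60.]]
[[ 689. -205.]
 [ 782. -277.]
 [ 811. -239.]
 [ 718. -167.]]
[[ -69. -197.]
 [  27. -114.]]
3
[[-42, 0, 24], [-0.3, -0.3, 0.1]]
[[-41, -1, 24], [-0.3, -0.3, 0.1]]
[[-41, -1, 25], [-0.3, -0.3, 0.1]]
4
[[-8, 0, 38], [0.0, 0.0, 0.0]]
[[-8, 0, 38], [0.0, 0.0, 0.0]]
[[-8, 0, 38], [0.0, 0.0, 0.0]]
[[-8, 0, 38], [0.0, 0.0, 0.0]]
```

```bash
python3 -m jog '[[[-42,0,24],[-0.3,-0.3,0],0.7],[[-42,0,24],[0,0,0],0.7],[[-42,0,24],[0,0,0],0.7],[[-8,0,38],[0,0,0],0.7],[[-8,0,38],[0,0,0],0.7]]'
python3 -m jog '[[[-8,0,38],[0,0,0],0.7],[[-8,0,30],[0,0,0],0.7],[[0,0,0],[0,0,0],0.7],[[0,0,0],[0,0,0],0.7],[[0,0,0],[0,0,0],0.7]]'
python3 - <<'E'
from h import *
o=ctrl.observe();print(o["joints"])
a,_=cloud("scene");b,_=cloud("side"); cv2.imwrite("pics/c.png",np.hstack([cv2.resize(a[150:320,190:390],(400,340)),cv2.resize(b[150:320,250:450],(400,340))]))
plan([569.5,-122,40],pose(33,"push"),2)
E
```

```text
t: 3.65
ee_pos: [581.7, -184.1, 99.0]
tcp_rot: [0.556, 0.682, 0.301, -0.369]
wrist_force: [-0.2, -0.5, -0.3]
gripper_width: 26.2
grasp_force: 0.0
t: 4.28
ee_pos: [573.1, -138.4, 50.6]
tcp_rot: [0.556, 0.682, 0.301, -0.368]
wrist_force: [-0.2, -0.1, 0.3]
gripper_width: 26.3
grasp_force: 0.0
[ 0.85588922  1.00565975 -0.55527839  1.253283   -0.3162411   1.59103424
  0.68071493]
2
[[0, 0, 10], [0.0, 0.1, 0.0]]
[[0, 0, 10], [0.0, 0.1, 0.0]]
```

View pics/c.png

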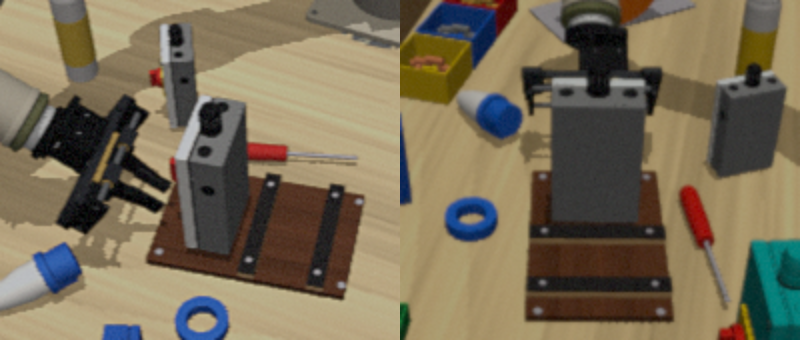

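The hand is low behind the cover, with the fingertips short of the box and clear of the plug. Next I make contact and slide in small steps.

```bash
python3 -m jog '[[[0,0,10],[0,0,0],0.7],[[0,0,10],[0,0,0],0.7],[[3,0,5],[0,0,0],0.7],[[3,0,5],[0,0,0],0.7],[[2,0,3],[0,0,0],0.7]]'
python3 -m jog '[[[1,0,2],[0,0,0],0.7],[[1,0,2],[0,0,0],0.7],[[1,0,2],[0,0,0],0.7],[[1,0,2],[0,0,0],0.7],[[0,0,0],[0,0,0],0.7]]'
python3 -m jog '[[[1,0,2],[0,0,0],0.7],[[1,0,2],[0,0,0],0.7],[[0,0,0],[0,0,0],0.7],[[1,0,2],[0,0,0],0.7],[[0,0,0],[0,0,0],0.7]]'
cat >> h.py <<'E'
def back():
    im,S=cloud("side")
    P=S[170:300,300:400].reshape(-1,3);F=P[(P[:,2]>50)&(P[:,2]<185)&(P[:,1]<60)&(P[:,1]>-120)]
    w=F
    for _ in range(8):
        C=w.mean(0);u,s,v=np.linalg.svd(w-C,full_matrices=False);nn=v[2]*np.sign(v[2,1]);d=(F-C)@nn;w=F[abs(d)<5]
    # foot x in cradle at z=12, xoff from side fit
    D=np.array([np.cos(np.radians(102)),np.sin(np.radians(102))])
    print("back",C.round(1),"yaw",np.degrees(np.arctan2(nn[1],nn[0])).round(2),"tilt",np.degrees(np.arcsin(-nn[2])).round(2),"x@z",(C[:2]@D+77.9).round(1),"n",len(w))
E
python3 -c "
from h import *
back(); o=ctrl.observe(); print(o['ee_pos'],o['wrist_force'])"
```

```text
t: 5.0
ee_pos: [565.8, -105.1, 38.5]
tcp_rot: [0.555, 0.682, 0.301, -0.37]
wrist_force: [0.4, -0.5, 0.2]
gripper_width: 26.3
grasp_force: 0.0
t: 5.62
ee_pos: [564.6, -97.6, 37.7]
tcp_rot: [0.555, 0.682, 0.301, -0.369]
wrist_force: [1.8, -4.6, 4.1]
gripper_width: 26.0
grasp_force: 2.5
t: 6.25
ee_pos: [562.9, -90.7, 36.7]
tcp_rot: [0.555, 0.682, 0.301, -0.369]
wrist_force: [2.1, -5.0, 2.5]
gripper_width: 25.9
grasp_force: 2.3
back [545.7 -16.2 120.3] yaw 101.83 tilt -0.04 x@z -51.4 n 2052
[562.88887954 -90.64036965  36.7014854 ] [ 0.64449365 -3.67299879  2.66359824]
```

```bash
python3 -m jog '[[[1,0,2],[0,0,0],0.7],[[1,0,2],[0,0,0],0.7],[[0,0,0],[0,0,0],0.7],[[0.6,0,0.9],[0,0,0],0.7],[[0,0,0],[0,0,0],0.7]]'
python3 -m jog '[[[0.6,0,0.9],[0,0,0],0.7],[[0,0,0],[0,0,0],0.7],[[0.6,0,0.9],[0,0,0],0.7],[[0,0,0],[0,0,0],0.7],[[0,0,0],[0,0,0],0.7]]'
python3 -c "
from h import *
back()"
```

```text
t: 6.92
ee_pos: [561.7, -85.6, 36.1]
tcp_rot: [0.555, 0.682, 0.301, -0.369]
wrist_force: [1.4, -6.7, 3.7]
gripper_width: 26.1
grasp_force: 3.3
t: 7.55
ee_pos: [561.5, -85.2, 36.1]
tcp_rot: [0.556, 0.682, 0.3, -0.368]
wrist_force: [-0.2, -12.4, 7.0]
gripper_width: 26.4
grasp_force: 6.5
back [544.5 -11.1 120.5] yaw 101.71 tilt -0.07 x@z -46.1 n 2064
```

The foot is against the stop and square (yaw 101.7, tilt 0, contact force 12 N). I back off, go up and over, then come down straddling the gland with the fingers loosely open.

```bash
python3 -m jog '[[[0,0,-10],[0,0,0],0.56],[[0,0,-45],[0,0,0],0.56],[[0,0,-55],[0,0,0],0.56],[[42,0,-30],[0,0,0],0.56],[[45,0,-30],[0,0,0],0.56]]'
python3 -m jog '[[[45,0,-30],[0,0,0],0.56],[[45,0,-30],[0,0,0],0.56],[[45,0,-30],[0,0,0],0.56],[[0,0,0],[0,0,0],0.56],[[0,0,0],[0,0,0],0.56]]'
cat >> h.py <<'E'
PIV=np.array([544.3,-11.1,24.])
def cage(th,dh=0,dx=0,phi=None):
    """TCP pose straddling the gland at tilt th; dh extra standoff along box axis"""
    t=np.radians(th); u=np.sin(t)*cx+np.cos(t)*ez; v=np.cos(t)*cx-np.sin(t)*ez
    return PIV+(-30+dx)*v+(192+dh)*u, pose(90-th if phi is None else phi,"cage")
E
python3 - <<'E'
from h import *
back(); o=ctrl.observe(); print(o["joints"],o["ee_pos"])
im,P=cloud("scene")
for y0,y1,x0,x1 in((170,250,395,450),): 
    Q=P[y0:y1,x0:x1].reshape(-1,3);c=im[y0:y1,x0:x1].reshape(-1,3).astype(int);m=(c[:,0]>c[:,2]+40)&(Q[:,2]>40);Q=Q[m];print("teal",Q.min(0),Q.max(0))
Q=P[185:285,265:330].reshape(-1,3);Q=Q[(Q[:,2]>205)&(Q[:,2]<240)];print("gl",Q.mean(0),Q.max(0))
p,R=cage(0,90); print(p); s=plan(p,R); p,R=cage(0); print(p);plan(p,R,4,s)
E
```

```text
t: 8.22
ee_pos: [580.1, -175.6, 202.6]
tcp_rot: [0.555, 0.681, 0.301, -0.371]
wrist_force: [0.4, -0.4, -0.2]
gripper_width: 38.6
grasp_force: 0.0
t: 8.85
ee_pos: [580.6, -176.9, 363.1]
tcp_rot: [0.555, 0.682, 0.3, -0.37]
wrist_force: [-0.5, -0.1, 0.5]
gripper_width: 38.0
grasp_force: 0.0
back [544.5 -11.  120.3] yaw 101.66 tilt -0.02 x@z -46.1 n 2075
[ 0.85965271  0.78871442 -0.62319676  0.92535777 -0.46865429  2.02684875
  0.37272581] [ 580.54193471 -177.04574376  362.55519683]
teal [285.53242093 137.59267582  40.49919159] [369.39307382 252.5781079  217.43175836]
gl [554.6437148  -39.15791458 221.14537635] [564.43429331 -27.47208773 231.57558415]
[550.38361886 -40.47668432 306.        ]
11
[[3, 0, 13], [-4.1, -4.0, 7.4]]
[[3, -1, 13], [-4.1, -4.0, 7.4]]
[[4, -3, 13], [-4.1, -4.0, 7.4]]
[[5, -4, 12], [-4.1, -4.0, 7.4]]
[[5, -6, 12], [-4.1, -4.0, 7.4]]
[[5, -7, 11], [-4.1, -4.0, 7.4]]
[[4, -8, 10], [-4.1, -4.0, 7.4]]
[[4, -10, 9], [-4.1, -4.0, 7.4]]
[[3, -11, 8], [-4.1, -4.0, 7.4]]
[[2, -12, 7], [-4.1, -4.0, 7.4]]
[[1, -12, 6], [-4.1, -4.0, 7.4]]
[550.38361886 -40.47668432 216.        ]
4
[[0, 0, 23], [0.0, 0.0, 0.0]]
[[0, 0, 23], [0.0, 0.0, 0.0]]
[[0, 0, 23], [0.0, 0.0, 0.0]]
[[0, 0, 23], [0.0, 0.0, 0.0]]
```

```bash
python3 -m jog '[[[3,0,13],[-4.1,-4,7.4],0.56],[[3,-1,13],[-4.1,-4,7.4],0.56],[[4,-3,13],[-4.1,-4,7.4],0.56],[[5,-4,12],[-4.1,-4,7.4],0.56],[[5,-6,12],[-4.1,-4,7.4],0.56]]'
python3 -m jog '[[[5,-7,11],[-4.1,-4,7.4],0.56],[[4,-8,10],[-4.1,-4,7.4],0.56],[[4,-10,9],[-4.1,-4,7.4],0.56],[[3,-11,8],[-4.1,-4,7.4],0.56],[[2,-12,7],[-4.1,-4,7.4],0.56]]'
python3 -m jog '[[[1,-12,6],[-4.1,-4,7.4],0.56],[[0,0,0],[0,0,0],0.56],[[0,0,0],[0,0,0],0.56],[[0,0,0],[0,0,0],0.56],[[0,0,0],[0,0,0],0.56]]'
python3 - <<'E'
from h import *
o=ctrl.observe(); print(o["joints"],o["ee_pos"])
im,_=viewer.camera("wrist"); cv2.imwrite("pics/d.png",im)
p,R=cage(0); plan(p,R,5)
E
```

```text
t: 9.57
ee_pos: [567.5, -114.9, 337.3]
tcp_rot: [0.84, 0.46, 0.183, -0.221]
wrist_force: [-0.0, 1.1, 0.1]
gripper_width: 38.1
grasp_force: 0.0
t: 10.2
ee_pos: [554.0, -51.8, 311.6]
tcp_rot: [0.985, 0.164, 0.036, -0.035]
wrist_force: [0.5, 0.9, -0.3]
gripper_width: 38.2
grasp_force: 0.0
t: 10.82
ee_pos: [552.0, -41.1, 307.4]
tcp_rot: [0.995, 0.101, 0.007, 0.002]
wrist_force: [0.0, -0.7, -0.5]
gripper_width: 38.2
grasp_force: 0.0
[ 0.45592581  0.1735423  -0.52921163  1.52882822  0.09110031  1.44914756
 -1.44415395] [552.04197942 -41.05339374 307.44419954]
5
[[-1, 0, 18], [0.1, -0.2, -0.0]]
[[-1, 0, 18], [0.1, -0.2, -0.0]]
[[0, 0, 18], [0.1, -0.2, -0.0]]
[[0, 0, 18], [0.1, -0.2, -0.0]]
[[0, 0, 18], [0.1, -0.2, -0.0]]
```

View pics/d.png

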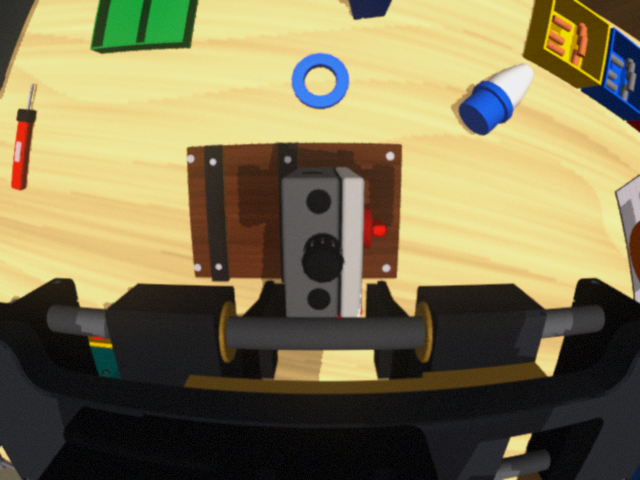

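The wrist view shows the gland at (322,258), on the centre line between the two fingers (about 275 and 380). Descending around it.

```bash
python3 -m jog '[[[-1,0,18],[0,-0.2,0],0.56],[[-1,0,18],[0,-0.2,0],0.56],[[0,0,18],[0,-0.2,0],0.56],[[0,0,18],[0,-0.2,0],0.56],[[0,0,18],[0,-0.2,0],0.56]]'
python3 - <<'E'
from h import *
o=ctrl.observe(); print(o["ee_pos"],o["wrist_force"])
s=None
for th in (5,10,15,20): p,R=cage(th); s=plan(p,R,5,s)
E
```

```text
t: 11.5
ee_pos: [550.7, -40.6, 216.0]
tcp_rot: [0.995, 0.102, -0.002, 0.003]
wrist_force: [1.1, -0.1, 0.9]
gripper_width: 38.5
grasp_force: 0.0
[550.69867255 -40.63880549 215.96470206] [ 1.10925599 -0.10187393  0.88747672]
5
[[0, -3, 0], [-0.9, 0.1, 0.0]]
[[0, -3, 0], [-0.9, 0.1, 0.0]]
[[0, -3, -1], [-0.9, 0.1, 0.0]]
[[0, -3, -1], [-0.9, 0.1, 0.0]]
[[0, -3, -1], [-0.9, 0.1, 0.0]]
5
[[0, -3, 0], [-1.0, 0.0, -0.0]]
[[0, -3, 0], [-1.0, 0.0, -0.0]]
[[0, -3, 0], [-1.0, 0.0, -0.0]]
[[0, -3, -1], [-1.0, 0.0, -0.0]]
[[0, -3, -1], [-1.0, 0.0, -0.0]]
5
[[0, -3, 0], [-1.0, 0.0, 0.0]]
[[0, -3, 0], [-1.0, 0.0, 0.0]]
[[0, -3, 0], [-1.0, 0.0, 0.0]]
[[0, -3, -1], [-1.0, 0.0, 0.0]]
[[0, -3, -1], [-1.0, 0.0, 0.0]]
5
[[0, -3, 0], [-1.0, -0.0, -0.0]]
[[0, -3, 0], [-1.0, -0.0, -0.0]]
[[0, -3, 0], [-1.0, -0.0, -0.0]]
[[0, -3, -1], [-1.0, -0.0, -0.0]]
[[0, -3, -1], [-1.0, -0.0, -0.0]]
```

```bash
python3 -m jog '[[[0,-3.3,-0.5],[-1,0,0],0.56],[[0,-3.3,-0.5],[-1,0,0],0.56],[[0,-3.3,-0.5],[-1,0,0],0.56],[[0,-3.3,-0.5],[-1,0,0],0.56],[[0,-3.3,-0.5],[-1,0,0],0.56]]'
python3 -m jog '[[[0,-3.3,-0.5],[-1,0,0],0.56],[[0,-3.3,-0.5],[-1,0,0],0.56],[[0,-3.3,-0.5],[-1,0,0],0.56],[[0,-3.3,-0.5],[-1,0,0],0.56],[[0,-3.3,-0.5],[-1,0,0],0.56]]'
python3 -c "
from h import *
back(); o=ctrl.observe(); print(o['joints'],o['wrist_force'])
p,R=cage(10);plan(p,R,1);p,R=cage(15);plan(p,R,5)"
```

```text
t: 12.12
ee_pos: [547.7, -24.2, 219.8]
tcp_rot: [0.994, 0.102, 0.003, 0.047]
wrist_force: [0.7, -1.5, 1.8]
gripper_width: 38.6
grasp_force: 0.7
t: 12.75
ee_pos: [544.0, -7.8, 219.6]
tcp_rot: [0.991, 0.102, 0.007, 0.09]
wrist_force: [1.1, -1.3, 0.1]
gripper_width: 38.4
grasp_force: 0.5
back [541.6   2.4 120.6] yaw 101.64 tilt 8.07 x@z -32.4 n 1861
[ 0.31799595  0.19470619 -0.56253108  1.70560544  0.29603936  1.29296311
 -1.68611673] [-0.34964351 -0.14653721  0.68721391]
1
[[0, 0, 1], [0.4, 0.2, 0.1]]
5
[[0, -3, 0], [-0.9, 0.0, 0.0]]
[[0, -3, 0], [-0.9, 0.0, 0.0]]
[[0, -3, 0], [-0.9, 0.0, 0.0]]
[[0, -3, 0], [-0.9, 0.0, 0.0]]
[[0, -3, 0], [-0.9, 0.0, 0.0]]
```

```bash
python3 -m jog '[[[0,-3.3,-0.4],[-1,0,0],0.56],[[0,-3.3,-0.4],[-1,0,0],0.56],[[0,-3.3,-0.4],[-1,0,0],0.56],[[0,-3.3,-0.4],[-1,0,0],0.56],[[0,-3.3,-0.4],[-1,0,0],0.56]]'
python3 -m jog '[[[0,-3.3,-0.4],[-1,0,0],0.56],[[0,-3.3,-0.4],[-1,0,0],0.56],[[0,-3.3,-0.4],[-1,0,0],0.56],[[0,-3.3,-0.4],[-1,0,0],0.56],[[0,-3.3,-0.4],[-1,0,0],0.56]]'
python3 -c "
from h import *
back(); o=ctrl.observe(); print(o['joints'],o['wrist_force'])
p,R=cage(20);plan(p,R,1)"
```

```text
t: 13.42
ee_pos: [540.6, 8.4, 218.0]
tcp_rot: [0.986, 0.101, 0.011, 0.133]
wrist_force: [0.0, 0.2, 0.2]
gripper_width: 38.0
grasp_force: 0.3
t: 14.05
ee_pos: [537.3, 24.3, 215.0]
tcp_rot: [0.979, 0.101, 0.016, 0.176]
wrist_force: [-0.1, 0.3, 0.7]
gripper_width: 38.3
grasp_force: 0.1
back [539.3  18.1 115. ] yaw 101.55 tilt 17.75 x@z -16.5 n 1416
[ 0.17911109  0.21130188 -0.59678754  1.73608995  0.47859099  1.34076784
 -1.91359145] [-0.88527304  0.04042184 -0.10727298]
1
[[0, 0, 0], [0.4, 0.2, 0.2]]
```

```bash
python3 -m jog '[[[0,-2.6,-0.3],[-0.8,0,0],0.56],[[0,-2.6,-0.3],[-0.8,0,0],0.56],[[0,-2.6,-0.3],[-0.8,0,0],0.56],[[0,-2.6,-0.3],[-0.8,0,0],0.56],[[0,-2.6,-0.3],[-0.8,0,0],0.56]]'
python3 -c "
from h import *
back(); o=ctrl.observe(); print(o['wrist_force'])"
python3 -m jog '[[[0,-2,-0.2],[-0.6,0,0],0.56],[[0,-2,-0.2],[-0.6,0,0],0.56],[[0,-2,-0.2],[-0.6,0,0],0.56],[[0,-2,-0.2],[-0.6,0,0],0.56],[[0,-2,-0.2],[-0.6,0,0],0.56]]'
python3 -c "
from h import *
back(); o=ctrl.observe(); print(o['joints'],o['wrist_force'])
p,R=cage(27);plan(p,R,1)"
```

```text
t: 14.72
ee_pos: [534.8, 36.7, 211.6]
tcp_rot: [0.972, 0.1, 0.019, 0.21]
wrist_force: [-0.2, 0.1, 0.0]
gripper_width: 38.1
grasp_force: 0.0
back [539.6  22.2 106.8] yaw 101.52 tilt 21.62 x@z -12.6 n 1070
[-0.13821897  0.43438246 -1.19682284]
t: 15.4
ee_pos: [532.9, 45.9, 208.2]
tcp_rot: [0.967, 0.1, 0.022, 0.235]
wrist_force: [-0.8, 0.6, -0.4]
gripper_width: 38.5
grasp_force: 0.2
back [535.8  26.9  97.3] yaw 101.63 tilt 27.72 x@z -7.2 n 739
[ 0.07669424  0.25168536 -0.61345244  1.74684242  0.60199606  1.40081433
 -2.06791808] [-0.08239312  1.32970004 -0.65288239]
1
[[0, -1, -1], [0.3, 0.2, 0.2]]
```

```bash
python3 -m jog '[[[0,-3.4,-0.7],[-1,0,0],0.56],[[0,-3.4,-0.7],[-1,0,0],0.56],[[0,-3.4,-0.7],[-1,0,0],0.56],[[0,-3.4,-0.7],[-1,0,0],0.56],[[0,-3.4,-0.7],[-1,0,0],0.56]]'
python3 -m jog '[[[0,-3.4,-0.6],[-1,0,0],0.56],[[0,-3.4,-0.6],[-1,0,0],0.56],[[0,-3.4,-0.6],[-1,0,0],0.56],[[0,-3.4,-0.6],[-1,0,0],0.56],[[0,-3.4,-0.6],[-1,0,0],0.56]]'
python3 -c "
from h import *
back(); o=ctrl.observe(); print(o['joints'],o['wrist_force'])
a,_=cloud('scene');b,_=cloud('side'); cv2.imwrite('pics/e.png',np.hstack([cv2.resize(a[120:320,250:450],(400,400)),cv2.resize(b[120:320,250:450],(400,400))]))
p,R=cage(37);plan(p,R,1)"
```

```text
t: 16.08
ee_pos: [529.4, 62.2, 202.8]
tcp_rot: [0.955, 0.099, 0.026, 0.277]
wrist_force: [-0.1, -0.2, -0.7]
gripper_width: 38.5
grasp_force: 0.4
t: 16.7
ee_pos: [526.2, 77.5, 195.7]
tcp_rot: [0.942, 0.097, 0.031, 0.319]
wrist_force: [-0.9, 0.9, -1.5]
gripper_width: 38.8
grasp_force: 0.5
back [541.7  51.8 148.6] yaw 88.81 tilt 11.33 x@z 16.0 n 37
[-0.07925782  0.34578175 -0.62144535  1.74303186  0.75794381  1.52233793
 -2.27020032] [-0.50199201  1.66216407 -1.71846262]
1
[[0, -1, 0], [0.3, 0.2, 0.2]]
```

View pics/e.png

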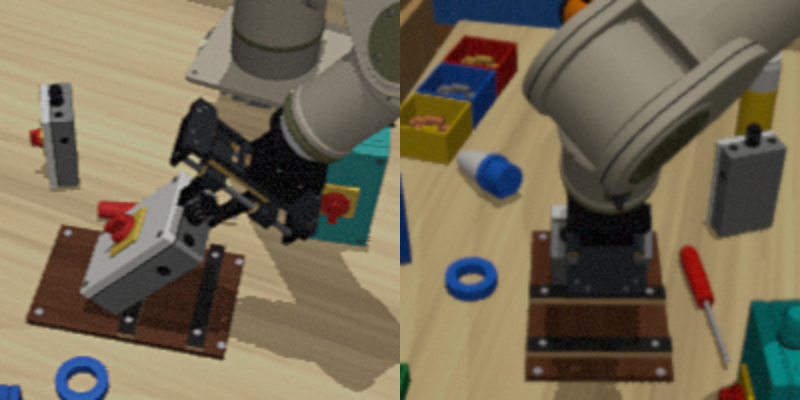

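```bash
python3 -m jog '[[[0,-3.5,-0.5],[-1,0,0],0.56],[[0,-3.5,-0.5],[-1,0,0],0.56],[[0,-3.5,-0.5],[-1,0,0],0.56],[[0,-3.5,-0.5],[-1,0,0],0.56],[[0,-3.5,-0.5],[-1,0,0],0.56]]'
python3 -m jog '[[[0,-3.4,-0.5],[-1,0,0],0.56],[[0,-3.4,-0.5],[-1,0,0],0.56],[[0,-3.4,-0.5],[-1,0,0],0.56],[[0,-3.4,-0.5],[-1,0,0],0.56],[[0,-3.4,-0.5],[-1,0,0],0.56]]'
cat >> h.py <<'E'
def fit_tilt():
    """tilt of the lying box from its white/grey cover plane in the scene picture"""
    im,P=cloud("scene"); 
    q=(P[...,:3]-PIV)
    X=q@cx;Y=q@cy;Z=P[...,2]
    c=im.astype(int); sat=c.max(2)-c.min(2)
    m=(abs(Y)<50)&(X>-80)&(X<175)&(Z>35)&(Z<190)&(sat<30)&(c.mean(2)>110)
    F=P[m];w=F;rng=np.random.default_rng(0);best=0
    for _ in range(400):
        s=F[rng.choice(len(F),3,False)];n=np.cross(s[1]-s[0],s[2]-s[0]);n/=np.linalg.norm(n)+1e-9
        k=abs((F-s[0])@n)<3
        if abs(n@cy)<.15 and k.sum()>best: best=k.sum();w=F[k]
    C=w.mean(0);n=np.linalg.svd(w-C,full_matrices=False)[2][2];n*=np.sign(n[2])
    print("cover plane n",len(w),"tilt",np.degrees(np.arctan2(n[2],-(n@cx))).round(1),"C",C.round(1),"pivot dist",((C-PIV)@n).round(1))
    l=(w-PIV)@np.cross(cy,n); print(" extent along box",np.percentile(l,[1,99]).round(1))
E
python3 -c "
from h import *
o=ctrl.observe(); print(o['joints'],o['wrist_force'])
fit_tilt()
p,R=cage(47);plan(p,R,1)"
```

```text
t: 17.48
ee_pos: [523.1, 92.3, 186.5]
tcp_rot: [0.927, 0.096, 0.035, 0.36]
wrist_force: [-0.0, -0.1, -0.3]
gripper_width: 38.4
grasp_force: 0.6
t: 18.1
ee_pos: [520.3, 105.9, 176.5]
tcp_rot: [0.911, 0.094, 0.039, 0.4]
wrist_force: [0.2, -0.7, -1.5]
gripper_width: 38.4
grasp_force: 0.8
[-0.230199    0.4707671  -0.6014851   1.7217112   0.88169961  1.65562652
 -2.43655266] [ 0.22766384 -0.70279543 -1.53639275]
cover plane n 994 tilt 48.6 C [545.1  12.5 125.5] pivot dist 60.9
 extent along box [-15.7 162.3]
1
[[0, 1, -1], [0.4, 0.2, 0.3]]
```

```bash
cat >> h.py <<'E'
def under(th,phi,w,creep=5,L=14):
    t=np.radians(th); u=np.sin(t)*cx+np.cos(t)*ez; v=np.cos(t)*cx-np.sin(t)*ez
    R=pose(phi,"cage"); M=R.as_matrix()
    corner=PIV-16*v+(198-creep)*u
    return corner+w/2*M[:,1]-(14-L)*M[:,2], R
E
python3 -c "
from h import *
s=None
p,R=under(48.6,43,38);plan(p,R,1)
for th,phi,w in((54,42,46),(60,41,55),(66,40,64),(72,39,73),(78,38,82),(84,37,87),(90,36,87)): p,R=under(th,phi,w);print(p.round(),1-w/87);s=plan(p,R,5,s)
" | grep -v '^5'
```

```text
1
[[0, 0, -2], [0.4, 0.2, 0.3]]
[518. 118. 167.] 0.47126436781609193
[[0, -3, -1], [-0.1, 0.0, 0.1]]
[[0, -3, -1], [-0.1, 0.0, 0.1]]
[[0, -3, -1], [-0.1, 0.0, 0.1]]
[[0, -3, -1], [-0.1, 0.0, 0.1]]
[[0, -3, -1], [-0.1, 0.0, 0.1]]
[516. 127. 155.] 0.367816091954023
[[0, -3, 0], [-0.2, 0.0, -0.0]]
[[0, -3, 0], [-0.2, 0.0, -0.0]]
[[0, -3, 0], [-0.2, 0.0, -0.0]]
[[0, -3, 0], [-0.2, 0.0, -0.0]]
[[0, -3, 0], [-0.2, 0.0, -0.0]]
[514. 135. 142.] 0.26436781609195403
[[0, -3, 1], [-0.2, -0.0, 0.0]]
[[0, -3, 1], [-0.2, -0.0, 0.0]]
[[0, -3, 1], [-0.2, -0.0, 0.0]]
[[0, -3, 1], [-0.2, -0.0, 0.0]]
[[0, -3, 0], [-0.2, -0.0, 0.0]]
[513. 141. 127.] 0.16091954022988508
[[0, -3, 1], [-0.2, 0.0, 0.0]]
[[0, -3, 1], [-0.2, 0.0, 0.0]]
[[0, -3, 1], [-0.2, 0.0, 0.0]]
[[0, -3, 1], [-0.2, 0.0, 0.0]]
[[0, -3, 1], [-0.2, 0.0, 0.0]]
[512. 146. 112.] 0.05747126436781613
[[0, -3, 1], [-0.2, -0.0, -0.0]]
[[0, -3, 1], [-0.2, -0.0, -0.0]]
[[0, -3, 1], [-0.2, -0.0, -0.0]]
[[0, -3, 1], [-0.2, -0.0, -0.0]]
[[0, -3, 1], [-0.2, -0.0, -0.0]]
[511. 150.  95.] 0.0
[[0, -3, 2], [-0.2, 0.0, -0.0]]
[[0, -3, 2], [-0.2, 0.0, -0.0]]
[[0, -3, 1], [-0.2, 0.0, -0.0]]
[[0, -3, 1], [-0.2, 0.0, -0.0]]
[[0, -3, 1], [-0.2, 0.0, -0.0]]
[510. 153.  75.] 0.0
[[0, -4, 2], [-0.2, -0.0, 0.0]]
[[0, -4, 2], [-0.2, -0.0, 0.0]]
[[0, -4, 2], [-0.2, -0.0, 0.0]]
[[0, -4, 2], [-0.2, -0.0, 0.0]]
[[0, -4, 2], [-0.2, -0.0, 0.0]]
```

```bash
python3 -m jog '[[[0,-2.7,-1.3],[-0.2,0,0.1],0.54],[[0,-2.7,-0.8],[-0.2,0,0.1],0.52],[[0,-2.7,-0.8],[-0.2,0,0.1],0.50],[[0,-2.7,-0.8],[-0.2,0,0.1],0.48],[[0,-2.7,-0.8],[-0.2,0,0],0.46]]'
python3 -m jog '[[[0,-2.7,0],[-0.2,0,0],0.44],[[0,-2.7,0],[-0.2,0,0],0.42],[[0,-2.7,0],[-0.2,0,0],0.40],[[0,-2.7,0],[-0.2,0,0],0.38],[[0,-2.7,0],[-0.2,0,0],0.36]]'
python3 -c "
from h import *
o=ctrl.observe(); print(o['joints'],o['wrist_force'])
fit_tilt()
p,R=under(60,41,o['gripper_width']);plan(p,R,1)"
```

```text
t: 18.77
ee_pos: [517.8, 118.0, 169.6]
tcp_rot: [0.908, 0.091, 0.041, 0.407]
wrist_force: [-0.6, 0.5, -2.1]
gripper_width: 46.1
grasp_force: 0.8
t: 19.4
ee_pos: [516.0, 126.7, 159.4]
tcp_rot: [0.904, 0.09, 0.042, 0.415]
wrist_force: [-0.1, -0.6, -1.9]
gripper_width: 55.0
grasp_force: 0.8
[-0.28808126  0.5296181  -0.59313075  1.70289093  0.90062632  1.68751198
 -2.50438629] [-0.08843442 -0.55570923 -1.91759226]
cover plane n 1250 tilt 59.3 C [541.3  20.9 113.4] pivot dist 60.6
 extent along box [-20.3 155.5]
1
[[0, -3, 2], [0.3, 0.2, -0.2]]
```

```bash
python3 -c "
from h import *
s=None
for th,phi,w in((66,40,64),(72,39,73)): p,R=under(th,phi,w,11,14);s=plan(p,R,5,s)"

```

```text
5
[[0, -3, 2], [-0.1, 0.0, -0.0]]
[[0, -3, 2], [-0.1, 0.0, -0.0]]
[[0, -3, 2], [-0.1, 0.0, -0.0]]
[[0, -3, 2], [-0.1, 0.0, -0.0]]
[[0, -3, 2], [-0.1, 0.0, -0.0]]
5
[[0, -3, 1], [-0.2, 0.0, 0.0]]
[[0, -3, 1], [-0.2, 0.0, 0.0]]
[[0, -3, 1], [-0.2, 0.0, 0.0]]
[[0, -3, 1], [-0.2, 0.0, 0.0]]
[[0, -3, 1], [-0.2, 0.0, 0.0]]
```

```bash
python3 -m jog '[[[0,-2.9,1.7],[-0.1,0,0],0.34],[[0,-2.9,1.7],[-0.1,0,0],0.32],[[0,-2.9,1.7],[-0.1,0,0],0.30],[[0,-2.9,1.7],[-0.1,0,0],0.28],[[0,-2.9,1.7],[-0.1,0,0],0.26]]'
python3 -m jog '[[[0,-2.9,1],[-0.2,0,0],0.24],[[0,-2.9,1],[-0.2,0,0],0.22],[[0,-2.9,1],[-0.2,0,0],0.20],[[0,-2.9,1],[-0.2,0,0],0.18],[[0,-2.9,1],[-0.2,0,0],0.16]]'
python3 -c "
from h import *
o=ctrl.observe(); print(o['joints'],o['wrist_force'])
fit_tilt()
s=None
for th,phi,w in((78,38,82),(84,37,87)): p,R=under(th,phi,w,13,14);s=plan(p,R,5,s)
a,_=cloud('scene');b,_=cloud('side'); cv2.imwrite('pics/f.png',np.hstack([cv2.resize(a[120:320,250:450],(400,400)),cv2.resize(b[120:320,250:450],(400,400))]))
"
```

```text
t: 20.08
ee_pos: [515.5, 129.6, 142.8]
tcp_rot: [0.903, 0.09, 0.042, 0.419]
wrist_force: [-0.1, 2.8, -2.2]
gripper_width: 64.0
grasp_force: 1.3
t: 20.7
ee_pos: [514.4, 134.9, 128.4]
tcp_rot: [0.899, 0.09, 0.043, 0.427]
wrist_force: [-0.8, 0.1, -1.5]
gripper_width: 72.4
grasp_force: 1.0
[-0.34090403  0.58781252 -0.55599148  1.70381182  0.91641461  1.6758884
 -2.55962178] [-0.81432287  0.1004002  -1.54648891]
cover plane n 1380 tilt 71.8 C [540.9  27.   99.9] pivot dist 60.3
 extent along box [-28.7 146.8]
5
[[0, -3, 2], [-0.2, 0.0, -0.0]]
[[0, -3, 2], [-0.2, 0.0, -0.0]]
[[0, -3, 2], [-0.2, 0.0, -0.0]]
[[0, -3, 2], [-0.2, 0.0, -0.0]]
[[0, -3, 2], [-0.2, 0.0, -0.0]]
5
[[0, -3, 1], [-0.2, 0.0, -0.0]]
[[0, -3, 1], [-0.2, 0.0, -0.0]]
[[0, -3, 1], [-0.2, 0.0, -0.0]]
[[0, -3, 1], [-0.2, 0.0, -0.0]]
[[0, -3, 1], [-0.2, 0.0, -0.0]]
```

View pics/f.png

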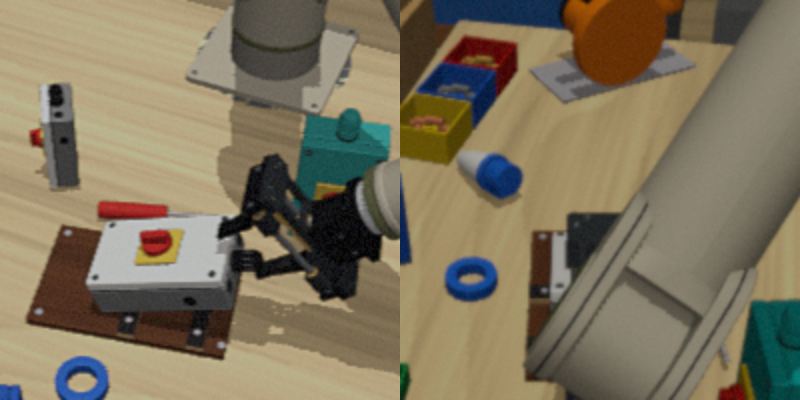

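```bash
python3 -c "
from h import *
o=ctrl.observe();M=Ro.from_quat(o['tcp_rot']).as_matrix()
t=np.radians(71.8);u=np.sin(t)*cx+np.cos(t)*ez;v=np.cos(t)*cx-np.sin(t)*ez
r=(PIV-16*v+(198-17)*u-o['ee_pos'])@M; print('corner in tool',r.round(1),'front pad y',-o['gripper_width']/2)
s=None
for th,phi,w in((78,38,82),(84,37,87),(90,36,87)): p,R=under(th,phi,w,18,9);s=plan(p,R,5,s)" | uniq
```

```text
corner in tool [ -0.4 -36.7   6.8] front pad y -36.470385022863354
5
[[0, -3, 2], [-0.2, 0.0, -0.0]]
5
[[0, -3, 1], [-0.2, 0.0, -0.0]]
5
[[0, -3, 2], [-0.2, -0.0, 0.0]]
```

```bash
python3 -m jog '[[[0,-2.8,1.7],[-0.2,0,0],0.14],[[0,-2.8,1.7],[-0.2,0,0],0.12],[[0,-2.8,1.7],[-0.2,0,0],0.10],[[0,-2.8,1.7],[-0.2,0,0],0.08],[[0,-2.8,1.7],[-0.2,0,0],0.06]]'
python3 -m jog '[[[0,-2.8,1.3],[-0.2,0,0],0.04],[[0,-2.8,1.3],[-0.2,0,0],0.02],[[0,-3,1.3],[-0.2,0,0],0],[[0,-3,1.3],[-0.2,0,0],0],[[0,-2,1],[0,0,0],0]]'
python3 -c "
from h import *
o=ctrl.observe(); print(o['joints'],o['wrist_force'])
fit_tilt()
M=Ro.from_quat(o['tcp_rot']).as_matrix()
for th in(80,82,84,86):
  for c in(18,22):
    t=np.radians(th);u=np.sin(t)*cx+np.cos(t)*ez;v=np.cos(t)*cx-np.sin(t)*ez
    r=(PIV-16*v+(198-c)*u-o['ee_pos'])@M; print(th,c,'corner in tool',r.round(1))
print(o['gripper_width']/2,M[:,2])
s=None
for th in(86,91): p,R=under(th,37,87,20,9);s=plan(p,R,5,s)"
```

```text
t: 21.48
ee_pos: [514.0, 137.1, 112.1]
tcp_rot: [0.895, 0.09, 0.044, 0.435]
wrist_force: [-0.1, 2.3, -2.2]
gripper_width: 81.3
grasp_force: 1.2
t: 22.1
ee_pos: [513.3, 140.3, 97.6]
tcp_rot: [0.892, 0.089, 0.044, 0.441]
wrist_force: [-1.2, -0.2, -1.7]
gripper_width: 87.1
grasp_force: 1.0
[-0.45837477  0.62881329 -0.42819027  1.70437417  0.89554682  1.63169325
 -2.58948382] [-1.24441537 -0.16487745 -1.74303629]
cover plane n 1450 tilt 84.1 C [539.8  36.3  89.5] pivot dist 60.3
 extent along box [-32.  143.4]
80 18 corner in tool [ -0.4 -33.2   0.3]
80 22 corner in tool [ -0.4 -31.4   3.9]
82 18 corner in tool [ -0.4 -39.    2.8]
82 22 corner in tool [ -0.4 -37.1   6.3]
84 18 corner in tool [ -0.5 -44.7   5.5]
84 22 corner in tool [ -0.4 -42.7   8.9]
86 18 corner in tool [ -0.5 -50.3   8.4]
86 22 corner in tool [ -0.4 -48.1  11.8]
43.562972981101105 [ 0.15807362 -0.77875706 -0.60708334]
5
[[0, -1, 1], [-0.1, 0.0, -0.0]]
[[0, -1, 1], [-0.1, 0.0, -0.0]]
[[0, -1, 1], [-0.1, 0.0, -0.0]]
[[0, -1, 1], [-0.1, 0.0, -0.0]]
[[0, -1, 1], [-0.1, 0.0, -0.0]]
5
[[0, -3, 2], [0.0, -0.0, 0.0]]
[[0, -3, 2], [0.0, -0.0, 0.0]]
[[0, -3, 2], [0.0, -0.0, 0.0]]
[[0, -3, 2], [0.0, -0.0, 0.0]]
[[0, -3, 2], [0.0, -0.0, 0.0]]
```

```bash
python3 -m jog '[[[0,-1.8,1.3],[0,0,0],0],[[0,-1.8,1.3],[0,0,0],0],[[0,-1.8,1.3],[0,0,0],0],[[0,-1.8,1.3],[0,0,0],0],[[0,-1.8,1.3],[0,0,0],0]]'
python3 -m jog '[[[0,-1.5,1],[0,0,0],0],[[0,-1.5,1],[0,0,0],0],[[0,-1.5,1],[0,0,0],0],[[0,-1.5,1],[0,0,0],0],[[0,0,0],[0,0,0],0]]'
python3 -c "
from h import *
o=ctrl.observe(); print(o['joints'],o['wrist_force'],o['grasp_force'])
fit_tilt()"
```

```text
t: 22.78
ee_pos: [513.3, 140.7, 86.6]
tcp_rot: [0.892, 0.089, 0.045, 0.441]
wrist_force: [-0.2, 2.2, -1.9]
gripper_width: 87.0
grasp_force: 1.5
t: 23.4
ee_pos: [513.2, 141.1, 79.5]
tcp_rot: [0.892, 0.089, 0.045, 0.441]
wrist_force: [-0.8, 3.2, -2.5]
gripper_width: 87.2
grasp_force: 1.6
[-0.52236151  0.64273567 -0.3468112   1.71000478  0.86970127  1.58463146
 -2.59358903] [-0.75004231  3.1802154  -2.53270147] 1.5796289965510368
cover plane n 1434 tilt 89.8 C [538.8  39.6  84.3] pivot dist 60.2
 extent along box [-34.3 141.8]
```

```bash
python3 -m jog '[[[0,-0.8,0],[0,0,0],0],[[0,-0.8,0],[0,0,0],0],[[0,-0.8,0],[0,0,0],0],[[0,-0.8,0],[0,0,0],0],[[0,0,0],[0,0,0],0]]'
python3 -c "
from h import *
o=ctrl.observe(); print(o['wrist_force'],o['grasp_force'])
fit_tilt()"
```

```text
t: 24.08
ee_pos: [512.8, 142.9, 77.1]
tcp_rot: [0.892, 0.089, 0.045, 0.441]
wrist_force: [-0.6, 0.3, 0.2]
gripper_width: 86.9
grasp_force: 0.0
[-0.57288674  0.31169303  0.16178137] 0.0
cover plane n 1440 tilt 89.9 C [538.6  38.5  84.1] pivot dist 60.0
 extent along box [-34.6 141.3]
```

```bash
python3 -m jog '[[[0,-3,-4],[0,0,0],0],[[0,-9,-12],[0,0,0],0],[[0,-15,-20],[0,0,0],0],[[0,-18,-24],[0,0,0],0],[[0,-9,-12],[0,0,0],0]]'
python3 -m jog '[[[0,12,-16],[0,0,0],0],[[0,32,-24],[0,0,0],0],[[0,40,-30],[0,0,0],0],[[0,40,-30],[0,0,0],0],[[0,0,0],[0,0,0],0]]'
python3 -c "
from h import *
o=ctrl.observe(); print(o['wrist_force'],o['joint_velocities'].round(3))
fit_tilt()
a,_=cloud('scene');b,_=cloud('side'); cv2.imwrite('pics/g.png',np.hstack([cv2.resize(a[120:420,180:480],(400,400)),cv2.resize(b[120:420,200:500],(400,400))]))"
```

```text
t: 24.75
ee_pos: [494.4, 233.3, 77.7]
tcp_rot: [0.892, 0.09, 0.045, 0.44]
wrist_force: [0.2, 0.4, -0.9]
gripper_width: 86.8
grasp_force: 0.0
t: 25.38
ee_pos: [495.3, 234.8, 242.3]
tcp_rot: [0.893, 0.087, 0.047, 0.439]
wrist_force: [0.4, 0.8, -1.3]
gripper_width: 86.9
grasp_force: 0.0
[ 0.42820161  0.76769999 -1.27073992] [-0.003  0.057  0.003  0.06  -0.017 -0.046 -0.028]
cover plane n 1570 tilt 89.9 C [535.6  43.2  84.1] pivot dist 60.1
 extent along box [-34.4 142.2]
```

View pics/g.png

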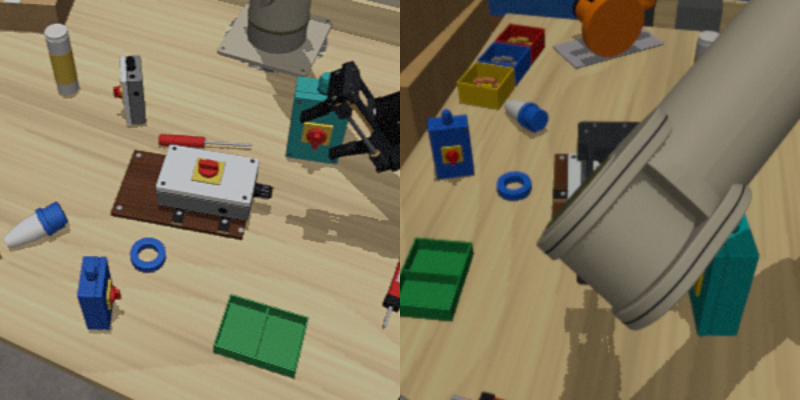

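The box lies flat, cover up, across both battens with its foot end 34 mm behind the stop. The bystanders are unmoved and the hand is well clear.

```bash
python3 -m jog '[[[0,0,0],[0,0,0],0],[[0,0,0],[0,0,0],0],[[0,0,0],[0,0,0],0],[[0,0,0],[0,0,0],0],[[0,0,0],[0,0,0],0]]'; python3 -c "
from plant import order
print(order.job_done())"
```

```text
t: 26.15
ee_pos: [494.0, 235.2, 237.1]
tcp_rot: [0.892, 0.089, 0.044, 0.441]
wrist_force: [0.1, -0.3, -0.4]
gripper_width: 86.7
grasp_force: 0.0
the job is handed in; nothing more can be done
None
```

I handed the job in at about 26 s: the box was slid square to the stop, tipped over it and eased down with loosely open fingers, and it now lies flat on its back across both battens, cover up, with the robot clear; no verdict came back.

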